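# Unlatch and open the test-bay guard gate

## Robot

A 6-joint arm with a two-finger parallel gripper is mounted at the origin on the work surface. World frame = base frame: x ahead of the robot, y to its left, z up, the work surface at z = 0. Lengths are in m, angles in rad, forces in N, time in s.
With the tool pointing down it reaches from about 0.3 to 0.825 m from the base axis. Payload 5.4 kg.
Tool frame: the origin (TCP) lies at the very end of the fingers, on their centre line; the grasp point (between the pads) lies bot.pinch_z behind it (bot.pinch_z is the distance from the TCP to the grasp point, in m); z points along the fingers, y is the direction in which the jaws open and shut (so a half turn about z gives the same grasp; the last joint's range is limited). The gripper opens to 92 mm and grips with 3 to 60 N. Pads are 20 mm wide; open, the fingers measure 128 mm over their backs; the gripper's body (75 mm by 189 mm) begins 69 mm behind the grasp point.
Start: joints at [-1.517, 0.158, 1.597, -0, 1.386, -0.21], TCP at [0.15, -0.555, 0.215] pointing down, gripper open.
Joint ranges: [-2.91, 2.91], [-0.94, 2.29], [0.18, 2.7], [-1.29, 4.43], [0.17, 2.64], [-3, 3]. Speed limits (rad/s): [2.57, 2.57, 3.14, 3.14, 3.14, 3.14].

## Interface

Orientations are given as a unit quaternion [w, x, y, z].
In Python, from rig import telemetry, camera, get_calibration, workorder, trace, place_of, bot gives the robot as it stands.
- The arm moves only by the shell command python3 -m inch 'ROWS' [FORCE]. ROWS is JSON, a list of rows, each a list of 7 numbers: the finger opening in cm, from 0 to 9.19, then the shift along the world's x, y, z in cm, then the turn, a rotation vector about the world's x, y, z in rad. A call has 1 to 5 rows; each row is the pose to reach, as a shift and turn from the pose commanded when the call began; what a row does not reach only later rows make up. A row lasts 1/12 s, in which the tool goes at most 41.7 mm and 7.16 degrees, less where a joint would pass 70% of its speed; a pose out of reach is approached as far as the arm can. A call with a gripper value outside its range is refused whole. The fingers move at their own pace and stop on an object; FORCE is the grip in N (left out, the last holds). Time passes only in rows, so rows that repeat a pose let the fingers close. It gives the time, the measured TCP pose, the force and the opening at its end, in the units of the state.
- telemetry.read_state(): the state, without advancing time (a new reading comes with each control period).
- camera(name): name is "scene" or "top" or "wrist"; returns (picture, depth): 400x640x3 uint8, red, green, blue; 400x640 float32, m along the optical axis (not along the pixel's ray), 0 where there is no reading.
- get_calibration(name): a dict with "fx", "fy", "cx", "cy" (pixels), "distortion" ([k1, k2, p1, p2, k3] as OpenCV has them; the pictures are not rectified), "R" (3x3) and "t" (3): a world point X has camera coordinates R X + t. Camera axes: x right, y down, z forward; pixel columns grow to the right and rows downward; lengths in m; the calibration is good to about 2 mm. A picture is of the moment at which its call begins: read the wrist's pose just before it. get_calibration takes no time and is no camera call; for the wrist camera it gives the pose at the moment of the call.
- workorder.finish_job(): hands the job in, once; it reports no verdict.
Trained networks look in the newest picture that a camera, given by its name, has taken for a name from the list of things; names that differ only in an ending like _2 or _b are one class to them, and where a whole thing is asked for, a point or a joint stands for the part that bears it (a point fixed in the world has none). Each returns a list of dicts, best first, with "p" (0 to 1); they miss things now and then, are a little off and sometimes report something else, mostly with a low value. They report only what shows in the picture. A call takes as long as a camera call.
- trace(camera, thing): "region" (400x640 bool, what is visible of it) and "extent" ([centre column, centre row, width, height] in pixels, round what is visible of it).
- place_of(camera, thing): "uv" ([column, row] in pixels: a listed point, or the origin of a listed thing).
The state is a dict: "clock": time; "qpos": joint angles; "joint_velocities": joint speeds; "joint_efforts": joint torques, N m; "eef_pos": TCP position; "eef_rot": TCP orientation; "force": force on the tool from outside, world axes, zero at the start; "wrist_torque": the same for the moment, N m; "gripper_width": opening from 0.0 (shut) to 1.0 (fully open).
Only numpy, scipy, OpenCV 4.12 (cv2) and the standard library are available. Lean on these libraries where they do the work, as an engineer would, in place of code of your own. Each camera call takes 0.05 s, during which the arm holds its last target.

## Task

Open the little guard gate of the test bay: lift the latch bar out of its catch (its thumb lever does that when pressed down) while the gate is still shut, feeling gently for the room between the catch's jaw and hood without forcing the bar against it, then swing the gate well open into the bay (60 degrees or more) without flinging it. Let go, so that the gate stays open with its latch bar dropped back level, and leave the loose things around it where they are.

Things in the scene. Friction and masses are not known exactly. Their poses are not given: they have to be found in the camera images.
- gate (a joint): Swing of the small guard gate about its upright hinge: 0 rad shut, growing (counter-clockwise from above) as it opens away from the robot into the bay; end stop 1.6. Light hinge friction, 0.1 N m: the gate stays where it is left. The gate, an aluminium frame with clear infill, is 270 mm wide, 18 thick, 30 to 115 above the table, with no handle of its own.
- gate_hinge (a point): Point on the gate's hinge axis, 185 mm above the table; it does not move. Its axes turn with the gate: z up, y from the free edge to the hinge, x square to the gate in the opening direction.
- latch: Steel latch bar, a rocker on top of the gate. Origin: its pivot, 230 mm from the hinge axis, 185 up, between cheeks 30 wide; axes as gate_hinge when level. At +y (hinge side) the flat thumb lever; at -y a 12 mm rod with a 22 mm weight collar and a blunt end, reaching into the catch. Pressing the lever tips the bar about x and lifts the rod (stop at 0.36 rad); let go, it falls back level.
- latch_pad (a point): Centre of the top face of the thumb lever: flat steel plate 26 mm wide (x), 45 long (y), 8 thick, 110 from the pivot, 120 from the hinge axis, 189 above the table at rest and 74 above the gate's top rail. It can be pinched across its width from above. The bar's own weight takes 1 to 3 N here. Axes as latch.
- latch_nose (a point): Tip of the latch rod, 12 mm high and wide there (dovetail), on its centre line, 85 mm from the pivot; 185 above the table when the bar is down. The rod is spoiled if forced against the catch with over 15 N: press on the lever beyond the bar's weight counts about 1.3 times at the hood, sideways push on the lever about 0.4 times at the jaw. Axes as latch.
- catch_post: Aluminium post 25 mm square, 210 tall, 355 from the hinge axis, carrying the catch. Origin at its foot; axes of the shut gate: z up, y to the hinge, x in the opening direction. The steel catch round the last 8 mm of the rod: a wall on the robot's side, a lower jaw hooked inwards on the opening side (9 to 11 past the rod's centre line; a rod pulled against it is locked) and a hood on top, reaching 20 past it.
- catch_top (a point): Top centre of the catch post, 210 mm up. The rod leaves the catch only through the 16.5 mm slot between jaw top and hood. The catch is clamped at a hand-set height, not told here: jaw top 3 to 17 above the resting rod's centre line. The lever must go down 13 to 33 to clear the jaw; 3 to 5 further the rod is felt bearing on the hood. After 0.11 rad of gate swing it is out from under the hood.
- rail_piece: Bystander, loose: steel mounting-rail piece lying flat in the bay, 35 x 160 x 8 mm. Origin at the centre of its underside.
- terminal: Bystander, loose: grey terminal block in the bay, 45 x 40 x 30 mm. Origin at the centre of its underside.
- screwdriver: Bystander, loose: screwdriver with black handle lying in front of the gate, 200 long mm. Lies along its x axis.
- duct_cover: Bystander, loose: grey plastic duct cover strip, 300 x 40 x 9 mm. Origin at the centre of its underside.
- breaker: Bystander, loose: white circuit breaker, 70 x 54, 72 tall mm. Origin at the centre of its underside.
- tape_roll: Bystander, loose: black tape roll, 90 outside diameter, 20 high mm. Origin at the centre of its underside.
- contactor: Bystander, loose: grey and black contactor, 75 x 45, 80 tall mm. Origin at the centre of its underside.
- wrench: Bystander, loose: steel wrench lying flat, 170 long mm. Lies along its x axis.

How it is judged:
On the way, in this order (a step that is already met when the one before it is completed fails the run):
1. the latch bar is lifted (rod tip at least 9 mm up) while the gate is still shut (under 0.05 rad) (height (world z) of latch_nose above 0.194 m and value of joint gate below 0.05 rad), for 0.1 s.
2. the rod is out of the catch and the gate swings (past 0.3 rad) (value of joint gate above 0.3 rad), for 0.1 s.
At the end, for the whole second after the job is handed in: The gate stands open by at least 1.0 rad (57 degrees), at rest (under 0.05 rad/s), with the latch bar dropped back level (rod tip within 4 mm of its resting height of 185 mm) (value of joint gate above 1 rad and height (world z) of latch_nose below 0.189 m and velocity of joint gate between -0.05 and 0.05 rad/s); the robot touches nothing.
It fails at once if the latch bar is forced against the catch with more than 15 N (contact force between latch and catch_post above 15 N).
It fails at once if the gate is flung faster than 2.5 rad/s (velocity of joint gate above 2.5 rad/s or velocity of joint gate below -2.5 rad/s).
It fails at once if a loose bystander is moved more than 30 mm (distance of any of rail_piece, terminal, screwdriver, duct_cover, breaker, tape_roll, contactor, wrench from where it was at the start of the episode above 0.03 m).
It also fails if it takes over 72 s, if anything falls off the work surface, if the arm or the gripper's body presses on something with over 40 N, if the wrist force passes 120 N, or if a joint passes its speed limit or range.

## Working session

There is one attempt and no reset: what is moved stays moved. The work goes in short steps, Python scripts to look and compute and a shell command to move; the robot and the scene stay as the last step left them, time stands still between calls to the robot, and variables do not carry over. Pictures are saved under pics/ and viewed, and the job is handed in when it is done.

```bash
ls; mkdir -p pics; cat > h.py <<'E'
import numpy as np, cv2
from rig import telemetry, camera, get_calibration, workorder, trace, place_of, bot
def ray(name,uv,cal=None):
    c=cal or get_calibration(name)
    K=np.array([[c['fx'],0,c['cx']],[0,c['fy'],c['cy']],[0,0,1.]])
    p=cv2.undistortPoints(np.array([[uv]],float),K,np.array(c['distortion'],float))[0,0]
    R=np.array(c['R']);t=np.array(c['t'])
    return -R.T@t, R.T@np.array([p[0],p[1],1.]),R,t
def at_z(name,uv,z,cal=None):
    o,d,_,_=ray(name,uv,cal); return o+d*(z-o[2])/d[2]
def at_depth(name,uv,dep,cal=None):
    o,d,_,_=ray(name,uv,cal); return o+d*dep
def proj(name,X,cal=None):
    c=cal or get_calibration(name)
    K=np.array([[c['fx'],0,c['cx']],[0,c['fy'],c['cy']],[0,0,1.]])
    R=np.array(c['R']);t=np.array(c['t'])
    return cv2.projectPoints(np.array(X,float).reshape(-1,1,3),cv2.Rodrigues(R)[0],t,K,np.array(c['distortion'],float))[0][:,0]
def save(name,f,img): cv2.imwrite(f'pics/{f}.png',img[:,:,::-1])
np.set_printoptions(precision=4,suppress=True)
E
python3 - <<'E'
from h import *
for n in ['scene','top']:
    im,d=camera(n); save(n,n+'0',im)
    for th in ['gate_hinge','latch','latch_pad','latch_nose','catch_top','catch_post']:
        r=place_of(n,th)
        for q in r[:2]:
            z=dict(gate_hinge=.185,latch=.185,latch_pad=.189,latch_nose=.185,catch_top=.21,catch_post=0)[th]
            print(n,th,q['p'],np.round(q['uv'],1),at_z(n,q['uv'],z))
print(bot.pinch_z, telemetry.read_state())
E
```

```text
pics
scene latch 0.81 [277. 211.] [ 0.472  -0.1307  0.185 ]
scene latch_pad 0.73 [298.8 180.5] [0.4677 0.0003 0.189 ]
scene latch_pad 0.33 [390.2 154.5] [0.6679 0.2404 0.189 ]
scene latch_nose 0.9 [252.7 225.1] [ 0.4409 -0.2039  0.185 ]
scene catch_top 0.81 [243.6 228. ] [ 0.4401 -0.2389  0.21  ]
scene catch_top 0.72 [179.6 334.2] [ 0.4858 -0.5363  0.21  ]
scene catch_post 0.17 [185.1 297. ] [ 0.3118 -0.3947  0.    ]
top gate_hinge 0.88 [293.6 201.5] [0.4908 0.1116 0.185 ]
top latch 0.66 [372.3 213.6] [ 0.4531 -0.1287  0.185 ]
top latch 0.35 [400.  221.9] [ 0.4277 -0.2127  0.185 ]
top latch_pad 0.74 [330.8 210.4] [ 0.463  -0.0021  0.189 ]
top latch_nose 0.77 [394.2 217.1] [ 0.4423 -0.1953  0.185 ]
top latch_nose 0.19 [374.7 159.1] [ 0.6211 -0.1379  0.185 ]
top catch_top 0.86 [411.  218.7] [ 0.4365 -0.242   0.21  ]
top catch_top 0.34 [331.1 236.9] [ 0.3829 -0.0026  0.21  ]
top catch_post 0.61 [402.1 220.9] [ 0.4355 -0.2484  0.    ]
0.0187 {'clock': 0.7, 'qpos': array([-1.5171,  0.1584,  1.597 ,  0.    ,  1.3862, -0.2101]), 'joint_velocities': array([ 0.    , -0.0007, -0.0006, -0.0009, -0.0012,  0.0013]), 'joint_efforts': array([  0.0019, -38.548 , -32.2303,   0.0703,   0.0308,  -0.    ]), 'eef_pos': array([ 0.1499, -0.5551,  0.2146]), 'eef_rot': array([0.    , 0.9913, 0.1315, 0.    ]), 'force': array([-0.0596, -0.4788, -1.2231]), 'wrist_torque': array([-0.0483, -0.0016,  0.0039]), 'gripper_width': 0.998192982525856}
```

View pics/scene0.png

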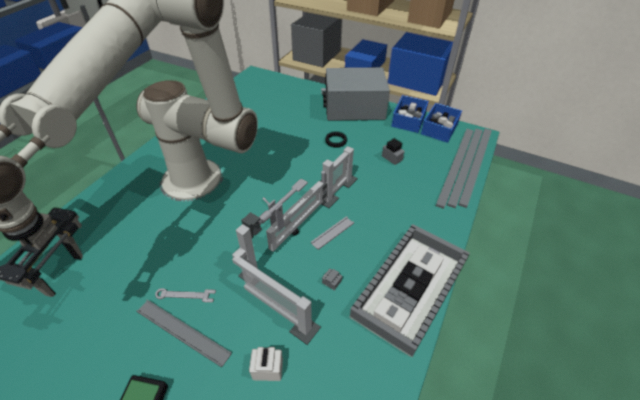

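View pics/top0.png

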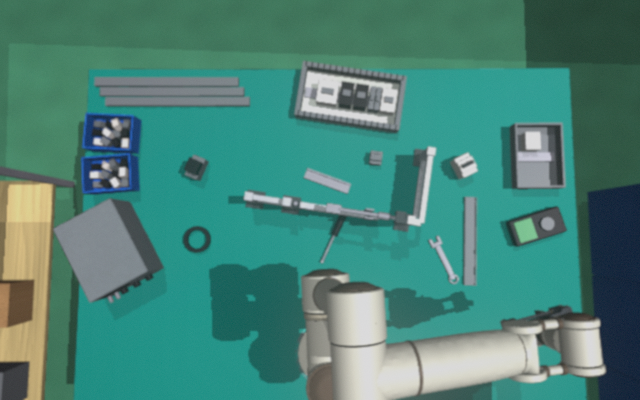

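Both views show the shut gate. In the top view the hinge is at about (293,201), the pad at (331,210) and the catch post at (408,219). Next I'll move to a hover above the pad.

```bash
python3 -m inch '[[6,1.5,2.4,2,0,0,0.055],[6,3,4.9,4,0,0,0.11],[6,4.5,7.4,6,0,0,0.165],[6,6,10,8,0,0,0.22],[6,7.5,12.7,10,0,0,0.28]]' && python3 -m inch '[[6,1.6,2.8,0.5,0,0,0.06],[6,3.2,5.6,1,0,0,0.12],[6,4.8,8.4,1.5,0,0,0.18],[6,6.4,11.2,2,0,0,0.24],[6,8,14,2,0,0,0.3]]' && python3 -m inch '[[6,1.6,2.8,0,0,0,0.06],[6,3.2,5.6,0,0,0,0.12],[6,4.8,8.4,0,0,0,0.18],[6,6.4,11.2,0,0,0,0.24],[6,8,14,0,0,0,0.3]]' && python3 -m inch '[[6,1.6,2.8,0,0,0,0.06],[6,3.2,5.6,0,0,0,0.12],[6,4.8,8.4,0,0,0,0.18],[6,6.4,11.2,0,0,0,0.24],[6,7.5,14,0,0,0,0.275]]'
cat > look.py <<'E'
from h import *
import sys
tag=sys.argv[1]
s=telemetry.read_state(); print(s['clock'],s['eef_pos'],s['eef_rot'],s['qpos'],s['force'],s['gripper_width'])
cal={}
for n in ['wrist','top']:
    cal[n]=get_calibration(n); im,d=camera(n); save(n,n+tag,im)
    for th,z in dict(gate_hinge=.185,latch=.185,latch_pad=.189,latch_nose=.185,catch_top=.21).items():
        for q in place_of(n,th)[:2]:
            u=np.round(np.array(q['uv'])).astype(int); dd=d[min(u[1],399),min(u[0],639)]
            print(n,th,round(q['p'],2),np.round(q['uv'],1),at_z(n,q['uv'],z,cal[n]),'depth',at_depth(n,q['uv'],dd,cal[n]) if dd>0 else None)
E
python3 look.py 1
```

```text
clock: 1.12
eef_pos: [0.2253, -0.4269, 0.3155]
eef_rot: [0.0, 0.963, 0.27, 0.0]
force: [1.3, -0.2, 0.3]
gripper_width: 0.666
clock: 1.53
eef_pos: [0.3056, -0.2871, 0.3359]
eef_rot: [0.001, 0.912, 0.411, 0.0]
force: [1.3, -0.2, 0.2]
gripper_width: 0.647
clock: 1.95
eef_pos: [0.3854, -0.1466, 0.3349]
eef_rot: [0.0, 0.84, 0.542, 0.0]
force: [-0.2, 0.3, -0.7]
gripper_width: 0.651
clock: 2.37
eef_pos: [0.4607, -0.0064, 0.3346]
eef_rot: [0.0, 0.758, 0.653, 0.0]
force: [0.8, 0.6, 0.4]
gripper_width: 0.654
2.3667 [ 0.4607 -0.0064  0.3346] [0.0002 0.7577 0.6526 0.0002] [-0.2773 -0.199   1.7153  0.0001  1.6248 -0.1284] [0.7522 0.5752 0.3692] 0.6539559955465422
wrist gate_hinge 0.71 [332.3  83.3] [0.4945 0.1077 0.185 ] depth [0.5015 0.1182 0.0766]
wrist latch 0.85 [325.2 277.9] [ 0.4545 -0.1224  0.185 ] depth [ 0.4549 -0.119   0.1904]
wrist latch_pad 0.77 [330.9 198.6] [ 0.4761 -0.0161  0.189 ] depth [ 0.4761 -0.0161  0.189 ]
wrist latch_nose 0.95 [328.1 333.2] [ 0.4462 -0.2104  0.185 ] depth [0.468  0.0165 0.4382]
wrist catch_top 0.63 [323.3 370.1] [ 0.4336 -0.248   0.21  ] depth [ 0.4359 -0.2297  0.2267]
wrist catch_top 0.21 [383.7 147.7] [0.5373 0.0363 0.21  ] depth [0.582  0.008  0.0027]
top gate_hinge 0.51 [296.4 204. ] [0.4831 0.103  0.185 ] depth [0.4852 0.1053 0.1512]
top latch 0.44 [371.3 213.7] [ 0.4528 -0.1256  0.185 ] depth [ 0.4528 -0.1254  0.1868]
top latch 0.36 [468.1 239.8] [ 0.373  -0.4182  0.185 ] depth [ 0.3703 -0.4734 -0.0006]
top latch_nose 0.66 [395.  217.7] [ 0.4405 -0.1977  0.185 ] depth [ 0.4391 -0.1915  0.2283]
top latch_nose 0.4 [199.2 238.3] [0.3798 0.3972 0.185 ] depth [ 0.378   0.4481 -0.0004]
top catch_top 0.61 [412.1 217.2] [ 0.441  -0.2453  0.21  ] depth [ 0.441  -0.2454  0.2097]
```

View pics/wrist1.png

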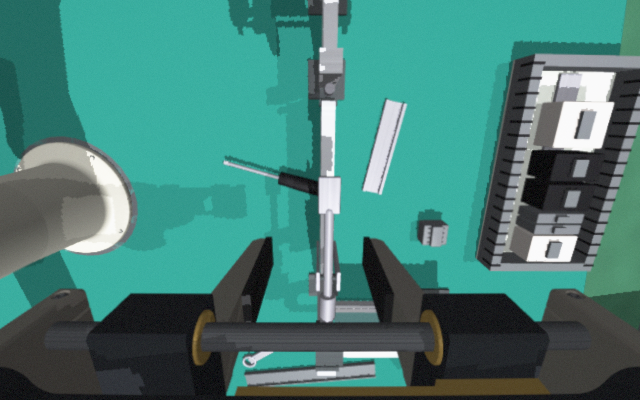

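```bash
python3 - <<'E'
from h import *
s=telemetry.read_state()
c=get_calibration('wrist'); im,d=camera('wrist')
ys,xs=np.where((d>0))
o,_,R,t=ray('wrist',(0,0),c)
K=np.array([[c['fx'],0,c['cx']],[0,c['fy'],c['cy']],[0,0,1.]])
uv=np.stack([xs,ys],1).astype(float)
p=cv2.undistortPoints(uv[:,None],K,np.array(c['distortion'],float))[:,0]
P=o+(np.c_[p,np.ones(len(p))]*d[ys,xs][:,None])@R
m=(P[:,2]>.175)&(P[:,2]<.20)&(P[:,0]>.40)&(P[:,0]<.56)&(P[:,1]>-.3)&(P[:,1]<.13)
Q=P[m]
ctr=None
for a in np.arange(-.26,.13,.01):
    q=Q[(Q[:,1]>=a)&(Q[:,1]<a+.01)]
    if len(q)>3: print(round(a+.005,3),len(q),q[:,0].min(),q[:,0].max(),np.median(q[:,0]),np.median(q[:,2]))
E
```

```text
-0.195 19 0.431499215334705 0.4646299966662126 0.43561032080671713 0.17864123695537681
-0.185 25 0.4422906968140307 0.45799023404458095 0.4477565058255988 0.19157136010633735
-0.175 105 0.43824400370856287 0.4608642135063743 0.4495040665808072 0.19458477743763264
-0.165 105 0.43954768158517743 0.46215741391236087 0.45014931227175914 0.19447843555230077
-0.155 117 0.4410980898603866 0.4636922356686909 0.45182246590896963 0.19455344252465534
-0.145 130 0.44252553878439327 0.46389193634556597 0.4532934959096968 0.1909774037971358
-0.135 84 0.44263341955795743 0.47076146522065404 0.4562040927349078 0.19079406159173493
-0.125 133 0.44147171657047574 0.47385018774948034 0.45759426928130376 0.1912805259906924
-0.115 164 0.44300728848885523 0.4745525831404881 0.45889336884024695 0.1907029154570005
-0.105 143 0.4445607820726471 0.4747326289994848 0.4584905828962644 0.1902639068321489
-0.095 69 0.45506602030193677 0.46777036796865445 0.46196472764583857 0.19044888602167243
-0.085 64 0.4579160468702452 0.46907133870696793 0.4632057043457189 0.19076546300964214
-0.075 67 0.4593307669109078 0.47036073128618316 0.46463577620984253 0.1906272649857083
-0.065 73 0.46066990118356643 0.4731750750850667 0.4663102828456238 0.19048610949886557
-0.055 75 0.46216885133807784 0.47440940611811033 0.4682326498223118 0.1904285080362239
-0.045 78 0.46365936170758615 0.4757768382473046 0.46947790603224965 0.19024935613126281
-0.035 111 0.4591813459328308 0.48430068791691866 0.4722462839312778 0.1901969951439218
-0.025 177 0.4594025983672394 0.48553179222739606 0.4723278524870033 0.18929596796031528
-0.015 185 0.4608916889481661 0.48701567203551327 0.47399429258171016 0.18936506495305816
-0.005 192 0.4623678983595145 0.4896010351214408 0.4757502789386252 0.18931125835276513
0.005 199 0.4639777605697416 0.4904603184938906 0.476970383284696 0.1892625903091263
0.015 23 0.46553911264488385 0.4814941626526581 0.47120198394328744 0.18858430308755736
```

The wrist view shows the pad at (331,195), with the bar running down to the rod at about (328,333). The depth data gives the pad centre as (0.4748, -0.0095), and its direction matches the tool yaw. I'll descend around the pad.

```bash
python3 -m inch '[[6,0.5,-0.1,-2,0,0,0],[6,1,-0.2,-4,0,0,0],[6,1.4,-0.3,-6,0,0,0],[6,1.4,-0.3,-8,0,0,0],[6,1.4,-0.3,-10,0,0,0]]' && python3 -m inch '[[6,0,0,-2,0,0,0],[6,0,0,-4,0,0,0],[6,0,0,-5.5,0,0,0],[6,0,0,-6.6,0,0,0],[6,0,0,-6.6,0,0,0]]' && python3 -c "
from h import *
s=telemetry.read_state();print(s['eef_pos'],s['eef_rot'],s['force'])
im,d=camera('wrist');save('wrist','wrist2',im)"
```

```text
clock: 3.43
eef_pos: [0.474, -0.0113, 0.2337]
eef_rot: [0.0, 0.759, 0.651, 0.0]
force: [0.6, -0.1, -0.2]
gripper_width: 0.654
clock: 3.85
eef_pos: [0.4723, -0.0108, 0.1662]
eef_rot: [-0.002, 0.759, 0.651, -0.001]
force: [-0.4, 1.3, 0.7]
gripper_width: 0.651
[ 0.4723 -0.0108  0.1662] [-0.0019  0.7589  0.6513 -0.0013] [-0.4472  1.2507  0.7154]
```

View pics/wrist2.png

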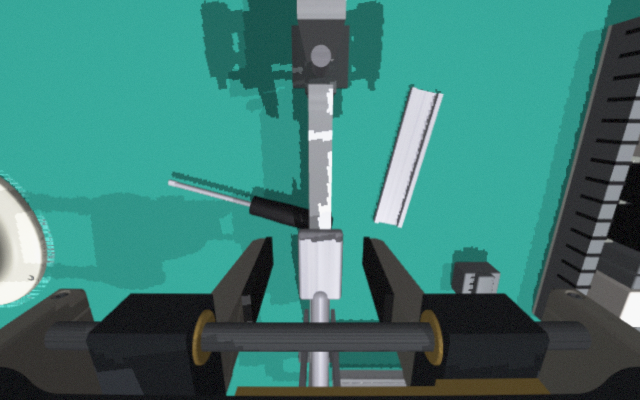

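The pad (columns 299–342) sits centrally between the fingers (272–365). Next I'll pinch it gently.

```bash
python3 -m inch '[[4,0,0,0,0,0,0],[3.2,0,0,0,0,0,0],[2.8,0,0,0,0,0,0],[2.2,0,0,0,0,0,0],[2.2,0,0,0,0,0,0]]' 8 && python3 -m inch '[[2,0,0,0,0,0,0],[2,0,0,0,0,0,0],[2,0,0,0,0,0,0]]' 8
```

```text
clock: 4.32
eef_pos: [0.4743, -0.0112, 0.1692]
eef_rot: [0.0, 0.759, 0.651, 0.0]
force: [-0.3, 0.6, 0.0]
gripper_width: 0.31
clock: 4.57
eef_pos: [0.4741, -0.0112, 0.169]
eef_rot: [0.0, 0.759, 0.651, 0.0]
force: [-1.2, -0.3, 2.0]
gripper_width: 0.282
```

```bash
python3 -m inch '[[2,0,0,-0.3,0,0,0],[2,0,0,-0.6,0,0,0],[2,0,0,-0.9,0,0,0],[2,0,0,-1,0,0,0],[2,0,0,-1,0,0,0]]'; cat > st.py <<'E'
from h import *
import sys
F=[]
for i in range(3):
    im,d=camera('wrist' if i<2 else 'scene'); s=telemetry.read_state(); F.append(np.r_[s['force'],s['wrist_torque']])
print(s['clock'],s['eef_pos'],'F',np.mean(F,0),'w',s['gripper_width'])
if len(sys.argv)>1:
    save('s','scene'+sys.argv[1],im)
    for q in place_of('scene','latch_nose')[:2]: print('nose',q['p'],q['uv'])
E
python3 st.py
```

```text
clock: 4.98
eef_pos: [0.4739, -0.0115, 0.1583]
eef_rot: [0.0, 0.759, 0.651, -0.0]
force: [0.1, -1.8, 1.8]
gripper_width: 0.284
5.1333 [ 0.4739 -0.0114  0.1586] F [-0.4785 -2.5922  1.538  -0.538  -0.0465 -0.0442] w 0.2842706201154539
```

```bash
python3 -m inch '[[2,0,-0.1,0,-0.045,0.007,0],[2,0,-0.22,0,-0.09,0.014,0],[2,0,-0.22,0,-0.09,0.014,0]]'; python3 st.py a;  python3 -m inch '[[2,0,-0.05,-0.15,-0.018,0.003,0],[2,0,-0.1,-0.3,-0.03,0.004,0],[2,0,-0.1,-0.3,-0.03,0.004,0]]'; python3 st.py b
```

```text
clock: 5.38
eef_pos: [0.4736, -0.013, 0.1584]
eef_rot: [0.03, 0.757, 0.651, -0.036]
force: [0.0, -3.9, 1.7]
gripper_width: 0.283
5.5333 [ 0.4738 -0.013   0.1586] F [-0.3895 -1.6228  1.7539 -0.282  -0.0133 -0.0213] w 0.27653007771160615
nose 0.62 [254.2, 224.9]
clock: 5.83
eef_pos: [0.4737, -0.0139, 0.1551]
eef_rot: [0.04, 0.757, 0.65, -0.046]
force: [1.0, 1.4, 1.8]
gripper_width: 0.284
5.9833 [ 0.4737 -0.0139  0.1554] F [-0.5718  2.8638  1.5461  0.3257 -0.038  -0.0052] w 0.28357904604792117
nose 0.73 [250.9, 222.1]
nose 0.48 [393.8, 155.0]
```

```bash
python3 -m inch '[[2,0,0,-0.1,-0.01,0.001,0],[2,0,0.02,-0.2,-0.02,0.003,0],[2,0,0.02,-0.2,-0.02,0.003,0]]'; python3 st.py;  python3 -m inch '[[2,0,-0.02,-0.1,-0.01,0.001,0],[2,0,-0.04,-0.2,-0.02,0.003,0],[2,0,-0.04,-0.2,-0.02,0.003,0]]'; python3 st.py d
```

```text
clock: 6.28
eef_pos: [0.4738, -0.0145, 0.1534]
eef_rot: [0.047, 0.757, 0.65, -0.054]
force: [-0.7, -1.2, 2.0]
gripper_width: 0.278
6.4333 [ 0.4738 -0.0145  0.1536] F [-0.6168 -1.1416  1.5787 -0.1111  0.0902 -0.0067] w 0.2818420150274522
clock: 6.68
eef_pos: [0.4738, -0.0151, 0.1515]
eef_rot: [0.054, 0.756, 0.649, -0.062]
force: [-1.1, -3.9, 2.6]
gripper_width: 0.28
6.8333 [ 0.4738 -0.015   0.1517] F [-0.8012 -4.6218  1.8989 -0.6775  0.1985  0.0089] w 0.28346628239651284
nose 0.81 [253.4, 220.4]
nose 0.16 [330.1, 234.2]
```

View pics/scened.png

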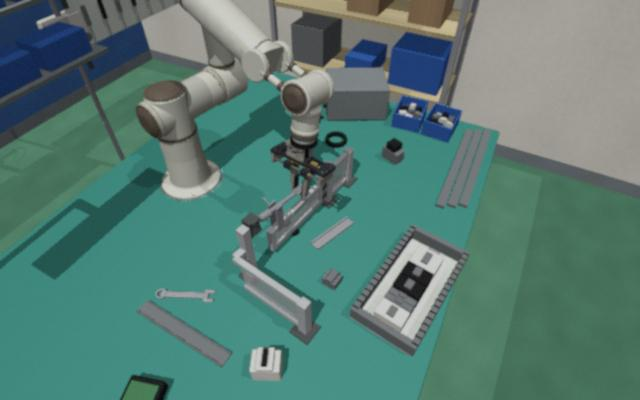

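```bash
python3 -m inch '[[2,0,-0.06,-0.1,-0.01,0.001,0],[2,0,-0.12,-0.2,-0.02,0.003,0],[2,0,-0.12,-0.2,-0.02,0.003,0]]'; python3 st.py;  python3 -m inch '[[2,0,-0.03,-0.1,-0.01,0.001,0],[2,0,-0.06,-0.2,-0.02,0.003,0],[2,0,-0.06,-0.2,-0.02,0.003,0]]'; python3 st.py d
```

```text
clock: 7.13
eef_pos: [0.4738, -0.0157, 0.1494]
eef_rot: [0.06, 0.755, 0.649, -0.069]
force: [-2.4, -4.1, 2.0]
gripper_width: 0.28
7.2833 [ 0.4738 -0.0157  0.1496] F [-1.9241 -4.477   1.4299 -0.6368  0.2292  0.024 ] w 0.2834726377613513
clock: 7.53
eef_pos: [0.4738, -0.0164, 0.1474]
eef_rot: [0.066, 0.755, 0.648, -0.077]
force: [-1.6, -5.3, 2.4]
gripper_width: 0.282
7.6833 [ 0.4738 -0.0164  0.1476] F [-1.8355 -4.0145  2.4583 -0.753   0.2028  0.0284] w 0.28434677811377823
nose 0.64 [253.5, 220.4]
```

```bash
sed -i 's/range(3)/range(8)/; s/i<2/i<7/' st.py; python3 st.py; python3 -m inch '[[2,0,-0.06,-0.05,-0.005,0,0],[2,0,-0.12,-0.1,-0.01,0.002,0],[2,0,-0.12,-0.1,-0.01,0.002,0]]'; python3 st.py;  python3 -m inch '[[2,0,-0.06,-0.05,-0.005,0,0],[2,0,-0.1,-0.1,-0.01,0.002,0],[2,0,-0.1,-0.1,-0.01,0.002,0]]'; python3 st.py d
```

```text
8.1333 [ 0.4738 -0.0164  0.1476] F [-2.0913 -4.2115  2.3482 -0.7746  0.2353  0.0492] w 0.28011756240126306
clock: 8.38
eef_pos: [0.4739, -0.0169, 0.1463]
eef_rot: [0.069, 0.754, 0.648, -0.08]
force: [-1.8, -1.3, 2.0]
gripper_width: 0.283
8.7833 [ 0.4739 -0.0169  0.1464] F [-1.2627  1.2246  1.7212  0.2253  0.0666  0.0559] w 0.2817996209186279
clock: 9.03
eef_pos: [0.4739, -0.0174, 0.1451]
eef_rot: [0.072, 0.754, 0.648, -0.084]
force: [0.1, 5.9, 0.3]
gripper_width: 0.277
9.4333 [ 0.4739 -0.0174  0.1452] F [-0.3457  5.5319  0.5335  0.9597 -0.0393  0.0652] w 0.27932563859568593
nose 0.8 [254.1, 219.1]
```

```bash
python3 -m inch '[[2,0,0.05,-0.05,-0.005,0,0],[2,0,0.07,-0.1,-0.01,0.002,0],[2,0,0.07,-0.1,-0.01,0.002,0]]'; python3 st.py;  python3 -m inch '[[2,0,-0.02,-0.05,-0.005,0,0],[2,0,-0.03,-0.1,-0.01,0.002,0],[2,0,-0.03,-0.1,-0.01,0.002,0]]'; python3 st.py e
python3 - <<'E'
from h import *
print(proj('scene',[[.445,-.2,.185],[.445,-.2,.205],[.458,-.118,.185]]))
im=cv2.imread('pics/scenee.png')[190:260,215:335];a=cv2.imread('pics/scene0.png')[190:260,215:335]
f=lambda i:cv2.resize(i,None,fx=5.5,fy=4.2*1.3,interpolation=3)
cv2.imwrite('pics/cmp.png',cv2.resize(np.vstack([a,im]),None,fx=4.2,fy=4.2,interpolation=2))
E
```

```text
clock: 9.73
eef_pos: [0.4738, -0.0177, 0.1444]
eef_rot: [0.075, 0.753, 0.647, -0.089]
force: [-0.1, 2.2, 0.6]
gripper_width: 0.281
10.1333 [ 0.4739 -0.0177  0.1446] F [-1.0216  2.5171  1.1823  0.4985  0.0434  0.0548] w 0.28459875593422146
clock: 10.38
eef_pos: [0.4739, -0.0182, 0.1435]
eef_rot: [0.079, 0.753, 0.647, -0.093]
force: [-1.3, 2.5, -0.2]
gripper_width: 0.285
10.7833 [ 0.4739 -0.0181  0.1436] F [-0.7689  2.2859  1.0218  0.4633  0.0334  0.057 ] w 0.2797077993067857
nose 0.64 [256.6, 217.6]
[[254.8006 224.6559]
 [253.905  219.7441]
 [275.1065 206.2971]]
```

View pics/cmp.png

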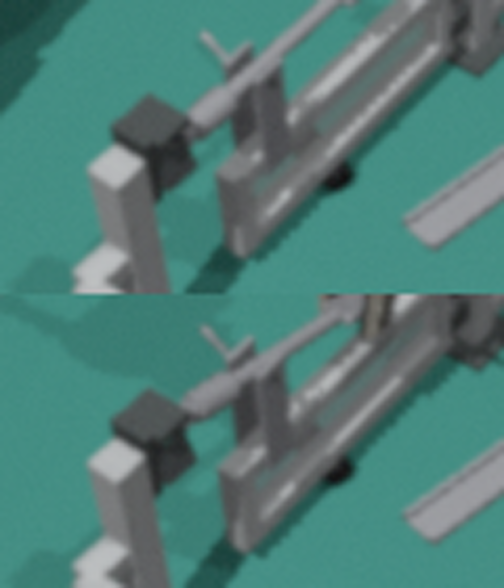

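Between the crops the rod collar has visibly risen, and there is still no hood contact. I'll keep feeling down in 1 mm steps.

```bash
python3 -m inch '[[2,0,0,-0.05,-0.005,0,0],[2,0,0,-0.12,-0.01,0.002,0],[2,0,0,-0.12,-0.01,0.002,0]]'; python3 st.py;  python3 -m inch '[[2,0,-0.02,-0.05,-0.005,0,0],[2,0,-0.04,-0.12,-0.01,0.002,0],[2,0,-0.04,-0.12,-0.01,0.002,0]]'; python3 st.py;  python3 -m inch '[[2,0,-0.02,-0.05,-0.005,0,0],[2,0,-0.04,-0.12,-0.01,0.002,0],[2,0,-0.04,-0.12,-0.01,0.002,0]]'; python3 st.py f
```

```text
clock: 11.08
eef_pos: [0.4739, -0.0185, 0.1424]
eef_rot: [0.082, 0.752, 0.646, -0.097]
force: [-1.4, -0.2, 1.2]
gripper_width: 0.282
11.4833 [ 0.4739 -0.0185  0.1425] F [-1.899  -1.2512  1.6272 -0.2083  0.1962  0.0329] w 0.2794599539598707
clock: 11.73
eef_pos: [0.4738, -0.019, 0.1412]
eef_rot: [0.085, 0.752, 0.646, -0.101]
force: [-3.3, -5.0, 2.0]
gripper_width: 0.279
12.1333 [ 0.4738 -0.0189  0.1413] F [-2.809  -4.2946  2.7551 -0.7284  0.3325  0.0156] w 0.2804454327116135
clock: 12.38
eef_pos: [0.4738, -0.0194, 0.14]
eef_rot: [0.088, 0.751, 0.645, -0.105]
force: [-3.0, -5.5, 2.6]
gripper_width: 0.279
12.7833 [ 0.4738 -0.0194  0.1401] F [-2.9051 -4.5624  3.2397 -0.8734  0.4186  0.0111] w 0.27964501745881204
nose 0.6 [253.8, 218.9]
```

```bash
python3 -m inch '[[2,-0.03,-0.06,0,0,0,0],[2,-0.03,-0.1,0,0,0,0]]'; python3 st.py;  python3 -m inch '[[2,0,-0.04,-0.1,-0.01,0.002,0],[2,0,-0.04,-0.1,-0.01,0.002,0]]'; python3 st.py f
```

```text
clock: 13.0
eef_pos: [0.4737, -0.0195, 0.1399]
eef_rot: [0.088, 0.752, 0.645, -0.104]
force: [-1.1, -0.7, 3.1]
gripper_width: 0.283
13.4 [ 0.4737 -0.0195  0.1399] F [-1.38    0.1881  1.9641 -0.0526  0.1254  0.049 ] w 0.28150397457893656
clock: 13.57
eef_pos: [0.4736, -0.0201, 0.1387]
eef_rot: [0.091, 0.751, 0.645, -0.108]
force: [-0.7, 1.5, 1.9]
gripper_width: 0.28
13.9667 [ 0.4736 -0.02    0.1389] F [-1.2256  2.1455  1.3497  0.3482  0.0039  0.0482] w 0.282304795403028
nose 0.49 [252.6, 220.0]
```

```bash
python3 -m inch '[[2,0,0,-0.1,-0.01,0.002,0],[2,0,0,-0.1,-0.01,0.002,0]]'; python3 st.py;  python3 -m inch '[[2,0,-0.04,-0.1,-0.01,0.002,0],[2,0,-0.04,-0.1,-0.01,0.002,0]]'; python3 st.py;python3 -m inch '[[2,0,-0.05,-0.1,-0.01,0.002,0],[2,0,-0.05,-0.1,-0.01,0.002,0]]'; python3 st.py g
python3 - <<'E'
from h import *
a=cv2.imread('pics/scenee.png')[190:260,215:335];im=cv2.imread('pics/sceneg.png')[190:260,215:335]
cv2.imwrite('pics/cmp2.png',cv2.resize(np.vstack([a,im]),None,fx=4.2,fy=4.2,interpolation=2))
E
```

```text
clock: 14.18
eef_pos: [0.4736, -0.0205, 0.1379]
eef_rot: [0.094, 0.75, 0.645, -0.113]
force: [-0.6, 0.5, 1.2]
gripper_width: 0.285
14.5833 [ 0.4736 -0.0204  0.138 ] F [-0.9422  1.2274  1.5768  0.2015  0.0374  0.0453] w 0.28172600809475046
clock: 14.75
eef_pos: [0.4736, -0.021, 0.1369]
eef_rot: [0.098, 0.75, 0.644, -0.117]
force: [-1.4, -1.0, 0.8]
gripper_width: 0.285
15.15 [ 0.4736 -0.0209  0.1371] F [-1.452  -0.1919  1.8106 -0.1114  0.0674  0.0454] w 0.27675759077684114
clock: 15.32
eef_pos: [0.4736, -0.0214, 0.1359]
eef_rot: [0.101, 0.749, 0.644, -0.121]
force: [-1.4, -1.2, 1.9]
gripper_width: 0.283
15.7167 [ 0.4736 -0.0213  0.1361] F [-1.5592 -1.9169  2.1081 -0.3308  0.1215  0.0504] w 0.2772426002217137
nose 0.69 [254.8, 219.6]
nose 0.53 [184.0, 294.6]
```

View pics/cmp2.png

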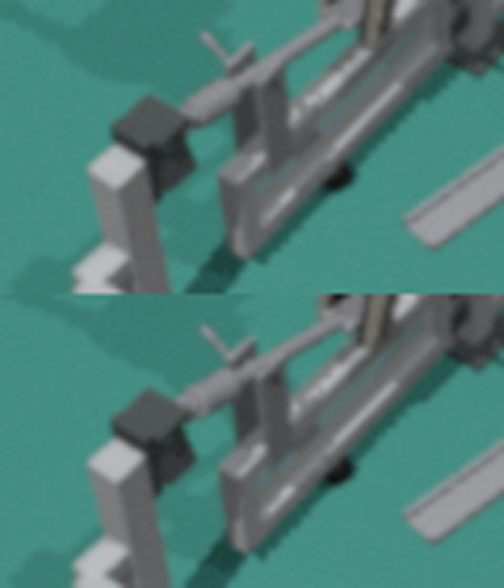

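```bash
python3 -m inch '[[2,0.1,-0.04,0,0,0,0],[2,0.15,-0.06,0,0,0,0.01],[2,0.15,-0.06,0,0,0,0.01]]'; python3 st.py;  python3 -m inch '[[2,0.1,-0.01,0,0,0,0.008],[2,0.15,-0.02,0,0,0,0.012],[2,0.15,-0.02,0,0,0,0.012]]'; python3 st.py
```

```text
clock: 16.02
eef_pos: [0.4752, -0.0216, 0.1359]
eef_rot: [0.101, 0.746, 0.648, -0.119]
force: [-0.6, -0.5, 1.1]
gripper_width: 0.283
16.4167 [ 0.4752 -0.0216  0.136 ] F [-0.7939 -0.0562  1.8197 -0.0216  0.0675  0.1155] w 0.28183162770421055
clock: 16.67
eef_pos: [0.4767, -0.0219, 0.1359]
eef_rot: [0.102, 0.742, 0.652, -0.119]
force: [-1.3, 0.2, 1.8]
gripper_width: 0.278
17.0667 [ 0.4767 -0.0219  0.136 ] F [-0.7835  0.8294  1.3177  0.2122  0.0148  0.095 ] w 0.2791056679785339
```

Only about 0.8 N over 3 mm, which is just hinge friction, so the rod is clear of the jaw. I'll continue gently.

```bash
python3 -m inch '[[2,0.15,-0.02,0,0,0,0.012],[2,0.3,-0.03,0,0,0,0.024],[2,0.39,-0.04,0,0,0,0.03],[2,0.39,-0.04,0,0,0,0.03]]'; python3 st.py;  python3 -m inch '[[2,0.15,-0.02,0,0,0,0.012],[2,0.3,-0.03,0,0,0,0.024],[2,0.39,-0.03,0,0,0,0.03],[2,0.39,-0.03,0,0,0,0.03]]'; python3 st.py h
python3 - <<'E'
from h import *
im=cv2.imread('pics/sceneh.png')[170:270,215:375]
cv2.imwrite('pics/cmp3.png',cv2.resize(im,None,fx=4.5,fy=4.5,interpolation=2))
E
```

```text
clock: 17.4
eef_pos: [0.4808, -0.0223, 0.136]
eef_rot: [0.103, 0.732, 0.663, -0.117]
force: [-1.1, 2.8, 1.4]
gripper_width: 0.285
17.8 [ 0.4806 -0.0223  0.136 ] F [-0.3866  2.3422  1.1628  0.4584 -0.0328  0.1183] w 0.2813464698547546
clock: 18.13
eef_pos: [0.4846, -0.0226, 0.136]
eef_rot: [0.105, 0.722, 0.674, -0.116]
force: [-0.4, 3.1, 1.0]
gripper_width: 0.283
18.5333 [ 0.4844 -0.0226  0.136 ] F [-0.2564  3.4161  0.7303  0.6619 -0.0206  0.1101] w 0.2832638975650873
nose 0.56 [262.5, 221.8]
```

View pics/cmp3.png

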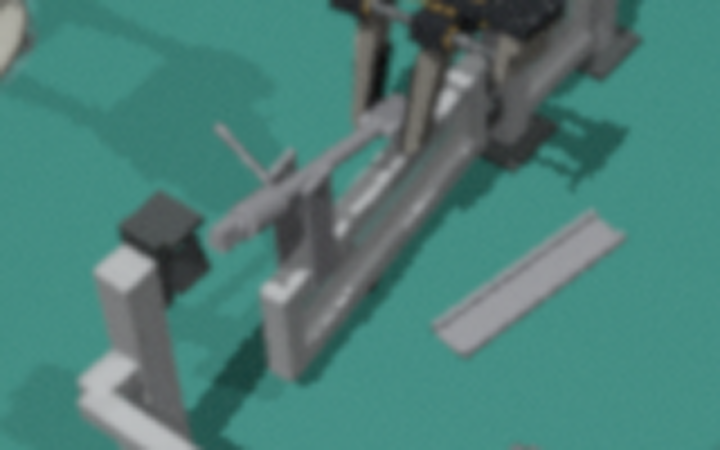

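The rod end now hangs clear of the catch, at about (225,240) in the crop. I'll work out the arc for the rest of the swing.

```bash
python3 - <<'E'
from h import *
r=np.array([-.0086,-.131])
prev=0
for k in range(0,6):
    b=.2*k; 
    def P(p): c,s=np.cos(p),np.sin(p); return np.array([c*r[0]-s*r[1], s*r[0]+c*r[1]])
    print(k,[tuple(np.round((P(b+j*.04)-P(b))*100,2))+(round(.04*j,2),) for j in range(1,6)])
E
python3 -m inch '[[2,0.4,0,0,0,0,0.03],[2,0.8,0.02,0,0,0,0.06],[2,1.31,0.05,0,0,0,0.1],[2,1.31,0.05,0,0,0,0.1]]'; python3 st.py
```

```text
0 [(np.float64(0.52), np.float64(-0.02), 0.04), (np.float64(1.05), np.float64(-0.03), 0.08), (np.float64(1.57), np.float64(-0.01), 0.12), (np.float64(2.1), np.float64(0.03), 0.16), (np.float64(2.62), np.float64(0.09), 0.2)]
1 [(np.float64(0.52), np.float64(0.08), 0.04), (np.float64(1.03), np.float64(0.18), 0.08), (np.float64(1.54), np.float64(0.3), 0.12), (np.float64(2.05), np.float64(0.45), 0.16), (np.float64(2.55), np.float64(0.61), 0.2)]
2 [(np.float64(0.49), np.float64(0.18), 0.04), (np.float64(0.98), np.float64(0.38), 0.08), (np.float64(1.45), np.float64(0.61), 0.12), (np.float64(1.92), np.float64(0.84), 0.16), (np.float64(2.38), np.float64(1.1), 0.2)]
3 [(np.float64(0.45), np.float64(0.28), 0.04), (np.float64(0.88), np.float64(0.57), 0.08), (np.float64(1.3), np.float64(0.88), 0.12), (np.float64(1.71), np.float64(1.21), 0.16), (np.float64(2.11), np.float64(1.55), 0.2)]
4 [(np.float64(0.38), np.float64(0.36), 0.04), (np.float64(0.75), np.float64(0.73), 0.08), (np.float64(1.1), np.float64(1.12), 0.12), (np.float64(1.44), np.float64(1.53), 0.16), (np.float64(1.76), np.float64(1.94), 0.2)]
5 [(np.float64(0.3), np.float64(0.43), 0.04), (np.float64(0.59), np.float64(0.87), 0.08), (np.float64(0.86), np.float64(1.32), 0.12), (np.float64(1.11), np.float64(1.78), 0.16), (np.float64(1.34), np.float64(2.25), 0.2)]
clock: 18.92
eef_pos: [0.4984, -0.0225, 0.1364]
eef_rot: [0.112, 0.687, 0.709, -0.11]
force: [0.2, 1.5, 1.1]
gripper_width: 0.283
19.3167 [ 0.4973 -0.0226  0.1361] F [-1.1946  0.1332  1.4816  0.031   0.1083  0.0639] w 0.28117715086823225
```

```bash
python3 -m inch '[[2,0.45,0.02,0,0,0,0.033],[2,0.9,0.06,0,0,0,0.067],[2,1.31,0.11,0,0,0,0.1],[2,1.31,0.11,0,0,0,0.1]]'; python3 st.py;python3 -m inch '[[2,0.52,0.08,0,0,0,0.04],[2,1.03,0.18,0,0,0,0.08],[2,1.54,0.3,0,0,0,0.12],[2,2.05,0.45,0,0,0,0.16],[2,2.55,0.61,0,0,0,0.2]]'; python3 st.py i
python3 - <<'E'
from h import *
im=cv2.imread('pics/scenei.png')[170:270,215:375]
cv2.imwrite('pics/cmp4.png',cv2.resize(im,None,fx=4.5,fy=4.5,interpolation=2))
E
```

```text
clock: 19.65
eef_pos: [0.5114, -0.0212, 0.1363]
eef_rot: [0.117, 0.651, 0.743, -0.104]
force: [-0.3, -1.1, 0.8]
gripper_width: 0.282
20.05 [ 0.5105 -0.0214  0.1361] F [-0.988  -1.4228  2.1691 -0.3088  0.1322  0.0852] w 0.28378895777532887
clock: 20.47
eef_pos: [0.536, -0.0151, 0.1359]
eef_rot: [0.126, 0.573, 0.804, -0.093]
force: [-1.8, -0.9, 1.8]
gripper_width: 0.284
20.8667 [ 0.5359 -0.0151  0.136 ] F [-0.75   -1.2086  1.9452 -0.205   0.051   0.0949] w 0.28013018965267583
nose 0.74 [306.7, 235.3]
```

View pics/cmp4.png

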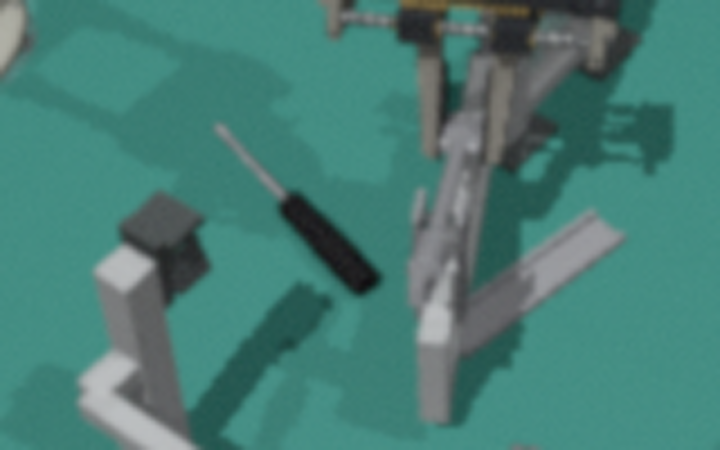

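The gate is at about 0.5 rad and the pinch is holding. Continuing.

```bash
python3 -m inch '[[2,0.49,0.18,0,0,0,0.04],[2,0.98,0.38,0,0,0,0.08],[2,1.45,0.61,0,0,0,0.12],[2,1.92,0.84,0,0,0,0.16],[2,2.38,1.1,0,0,0,0.2]]'; python3 st.py j
python3 - <<'E'
from h import *
im=cv2.imread('pics/scenej.png')[150:300,215:425]
cv2.imwrite('pics/cmp5.png',cv2.resize(im,None,fx=3.6,fy=3.6,interpolation=2))
E
```

```text
clock: 21.33
eef_pos: [0.5596, -0.0039, 0.1357]
eef_rot: [0.134, 0.49, 0.857, -0.08]
force: [-1.8, -0.7, 2.1]
gripper_width: 0.285
21.7333 [ 0.5595 -0.004   0.1358] F [-1.25   -0.1888  1.6034 -0.0133  0.1335  0.0952] w 0.2844956176432364
nose 0.67 [330.6, 236.0]
```

View pics/cmp5.png

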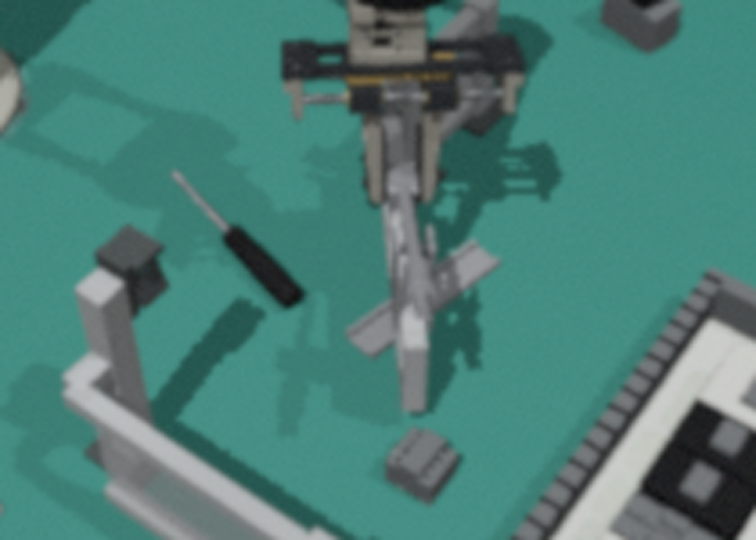

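The gate end, at (415,400) in the crop, is passing clear of the terminal at (425,465). Continuing.

```bash
python3 -m inch '[[2,0.45,0.28,0,0,0,0.04],[2,0.88,0.57,0,0,0,0.08],[2,1.3,0.88,0,0,0,0.12],[2,1.71,1.21,0,0,0,0.16],[2,2.11,1.55,0,0,0,0.2]]'; python3 st.py; python3 -m inch '[[2,0.38,0.36,0,0,0,0.04],[2,0.75,0.73,0,0,0,0.08],[2,1.1,1.12,0,0,0,0.12],[2,1.44,1.53,0,0,0,0.16],[2,1.76,1.94,0,0,0,0.2]]'; python3 st.py
```

```text
clock: 22.2
eef_pos: [0.5805, 0.0116, 0.1355]
eef_rot: [0.141, 0.402, 0.902, -0.066]
force: [-2.9, 0.5, 1.4]
gripper_width: 0.28
22.6 [0.5804 0.0115 0.1356] F [-2.6561  1.3261  1.3159  0.23    0.4016  0.1083] w 0.28138245775802506
clock: 23.02
eef_pos: [0.5978, 0.031, 0.1353]
eef_rot: [0.147, 0.31, 0.938, -0.052]
force: [-5.2, 0.4, -0.3]
gripper_width: 0.277
23.4167 [0.5978 0.031  0.1354] F [-4.3949  2.1949  0.5108  0.4066  0.6923  0.087 ] w 0.2787493311491824
```

```bash
python3 -m inch '[[2,0.22,0.45,0,0,0,0.04],[2,0.5,0.9,0,0,0,0.08],[2,0.77,1.36,0,0,0,0.12],[2,0.97,1.7,0,0,0,0.15],[2,0.97,1.7,0,0,0,0.15]]'; python3 st.py; python3 look.py k
```

```text
clock: 23.83
eef_pos: [0.6082, 0.0481, 0.1358]
eef_rot: [0.151, 0.24, 0.958, -0.04]
force: [-3.5, 0.9, 0.4]
gripper_width: 0.283
24.2333 [0.608  0.0477 0.1358] F [-4.3341  0.6815  0.3575  0.1632  0.7131  0.0511] w 0.2779682816911681
24.2333 [0.608  0.0477 0.1358] [ 0.1509  0.2399  0.9582 -0.0404] [-0.0462  0.1361  1.8172 -0.1744  0.9129 -1.0387] [-5.5965  0.217   0.6268] 0.2779682816911681
wrist gate_hinge 0.86 [310.2  20.8] [0.4929 0.1068 0.185 ] depth [0.4935 0.1054 0.1519]
wrist latch 0.92 [319.7 395.4] [0.698  0.0012 0.185 ] depth [0.5627 0.0726 0.2419]
wrist latch 0.63 [309.3  22.2] [0.4931 0.1064 0.185 ] depth [0.4937 0.1049 0.1514]
wrist latch_pad 0.75 [315.  265.5] [0.5704 0.0663 0.189 ] depth [0.6019 0.0488 0.156 ]
top gate_hinge 0.63 [293.9 203.9] [0.4834 0.1106 0.185 ] depth [0.4857 0.1133 0.1491]
top latch 0.68 [330.5 137.1] [ 0.6903 -0.0019  0.185 ] depth [ 0.6891 -0.0018  0.1906]
top latch_pad 0.76 [311.1 167.7] [0.5943 0.058  0.189 ] depth [0.5543 0.0476 0.4727]
top latch_nose 0.58 [341.6 110.8] [ 0.7732 -0.0366  0.185 ] depth [ 0.8212 -0.042   0.0042]
top catch_top 0.88 [409.6 219.3] [ 0.4348 -0.2377  0.21  ] depth [ 0.4348 -0.2377  0.2101]
top catch_top 0.37 [328.  137.6] [0.6835 0.0059 0.21  ] depth [0.6882 0.0059 0.1873]
```

View pics/topk.png

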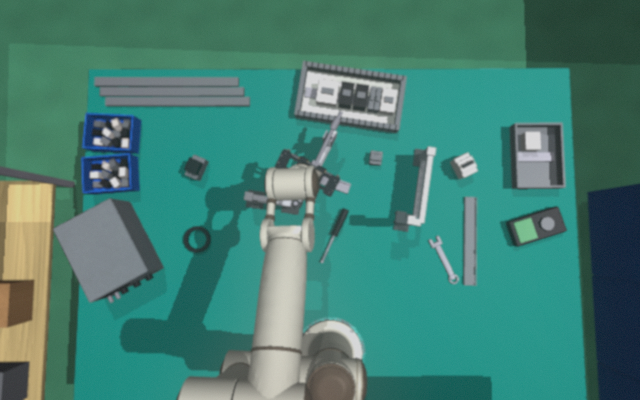

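View pics/wristk.png

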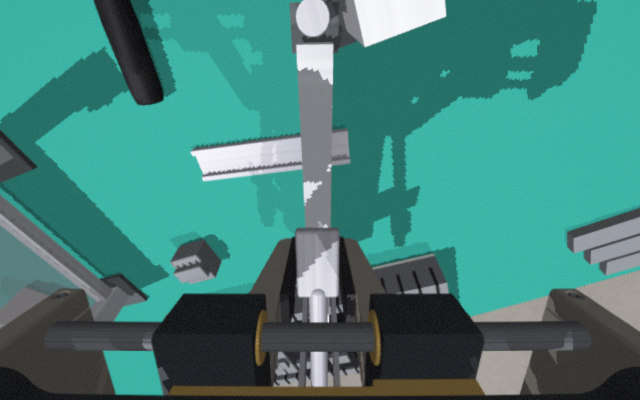

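The gate is at about 1.2 rad, with the bystanders undisturbed. I'll ease the lever back up to level before letting go.

```bash
python3 -m inch '[[2,-0.25,0.1,0.5,0.023,0.041,0],[2,-0.45,0.2,1,0.046,0.082,0],[2,-0.6,0.3,1.5,0.069,0.123,0],[2,-0.7,0.36,2,0.092,0.164,0],[2,-0.75,0.4,2.2,0.1,0.18,0]]'; python3 st.py; python3 -m inch '[[2,-0.1,0.05,0.5,0.025,0.045,0],[2,-0.15,0.1,1,0.054,0.093,0],[2,-0.15,0.1,1,0.054,0.093,0]]'; python3 st.py l
python3 - <<'E'
from h import *
im=cv2.imread('pics/scenel.png')[100:280,255:495]
cv2.imwrite('pics/cmp6.png',cv2.resize(im,None,fx=3.3,fy=3.3,interpolation=2))
E
```

```text
clock: 25.25
eef_pos: [0.601, 0.0518, 0.1589]
eef_rot: [0.051, 0.243, 0.969, -0.013]
force: [-5.2, 1.4, 1.3]
gripper_width: 0.284
25.65 [0.6011 0.0519 0.1584] F [-5.2236  0.9429  1.3067  0.2358  0.7792  0.0567] w 0.2837218550109062
clock: 25.9
eef_pos: [0.5997, 0.0526, 0.1686]
eef_rot: [-0.0, 0.243, 0.97, 0.002]
force: [-6.3, 1.8, 2.7]
gripper_width: 0.282
26.3 [0.5998 0.0527 0.1684] F [-4.0097  0.5177  2.1421  0.1257  0.5117  0.1142] w 0.2806645757515908
nose 0.87 [389.9, 221.5]
```

View pics/cmp6.png

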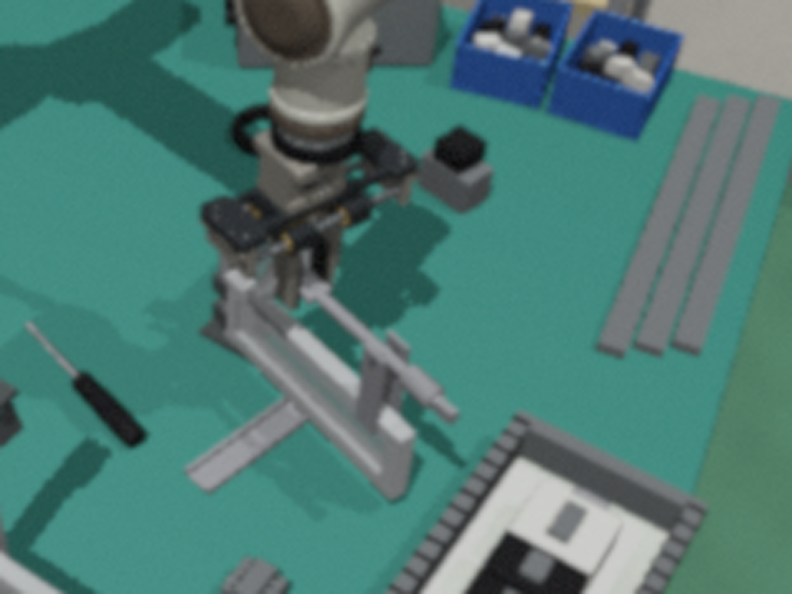

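The bar is level again. Next I'll relieve the side load, open and withdraw straight up.

```bash
python3 -m inch '[[2,-0.08,0.02,0,0,0,0],[2.8,-0.08,0.02,0,0,0,0],[3.6,-0.08,0.02,0,0,0,0],[5,-0.08,0.02,0,0,0,0],[6,-0.08,0.02,0,0,0,0]]';python3 -m inch '[[6,0,0,0,0,0,0],[6,0,0,0.3,0,0,0],[6,0,0,1,0,0,0],[6,0,0,2,0,0,0],[6,0,0,3.5,0,0,0]]';python3 -m inch '[[6,0,0,2,0,0,0],[6,0,0,4,0,0,0],[6,0,0,7,0,0,0],[6,0,0,10,0,0,0],[6,0,0,12,0,0,0]]'; python3 look.py m; python3 st.py m
```

```text
clock: 26.77
eef_pos: [0.5987, 0.0531, 0.1679]
eef_rot: [0.001, 0.243, 0.97, 0.001]
force: [-0.5, 0.1, -0.6]
gripper_width: 0.5
clock: 27.18
eef_pos: [0.598, 0.0532, 0.2031]
eef_rot: [-0.0, 0.243, 0.97, 0.001]
force: [0.0, 0.5, 0.4]
gripper_width: 0.651
clock: 27.6
eef_pos: [0.5993, 0.0531, 0.3278]
eef_rot: [0.003, 0.243, 0.97, 0.002]
force: [0.6, -1.0, 0.4]
gripper_width: 0.649
27.6 [0.5993 0.0531 0.3278] [0.0034 0.2428 0.9701 0.0016] [-0.1136  0.1735  1.3593  0.0022  1.6016 -1.1939] [ 0.5648 -1.0387  0.4488] 0.6485032645199912
wrist gate_hinge 0.82 [315.9  78.2] [0.4918 0.1088 0.185 ] depth [0.4736 0.1184 0.0066]
wrist latch_pad 0.94 [314.6 191.3] [0.5956 0.0516 0.189 ] depth [0.5955 0.0516 0.1896]
wrist latch_pad 0.24 [291.3 168.1] [0.5601 0.0414 0.189 ] depth [0.5821 0.0108 0.0019]
wrist latch_nose 0.84 [319.2 333.6] [ 0.7772 -0.0389  0.185 ] depth [0.5765 0.0646 0.4327]
wrist latch_nose 0.55 [536.9  64.8] [0.5858 0.3143 0.185 ] depth [0.618  0.4296 0.0228]
wrist catch_top 0.64 [  4.4 197.8] [ 0.439  -0.2441  0.21  ] depth [ 0.4439 -0.225   0.2264]
top gate_hinge 0.83 [296.3 205.6] [0.4782 0.1033 0.185 ] depth [0.4487 0.0693 0.6838]
top latch 0.58 [469.8 242.6] [ 0.3646 -0.423   0.185 ] depth [ 0.3608 -0.4786  0.0003]
top latch 0.55 [400.5 220.1] [ 0.4331 -0.2143  0.185 ] depth [ 0.4322 -0.2089  0.2201]
top latch_pad 0.63 [334.9 236.5] [ 0.3839 -0.0142  0.189 ] depth [ 0.3828 -0.0165  0.0264]
top latch_pad 0.52 [309.3 167.6] [0.5946 0.0635 0.189 ] depth [0.5943 0.0634 0.1912]
top latch_nose 0.41 [340.8 111.4] [ 0.7713 -0.0341  0.185 ] depth [ 0.8188 -0.0392  0.0054]
top catch_top 0.83 [408.1 218.4] [ 0.4375 -0.2333  0.21  ] depth [ 0.4374 -0.2331  0.2112]
28.6 [0.5985 0.0531 0.323 ] F [ 0.1509 -0.4315  0.0515  0.0063 -0.1433  0.0009] w 0.653174085633768
nose 0.69 [391.7, 226.2]
nose 0.55 [392.2, 157.7]
```

View pics/wristm.png

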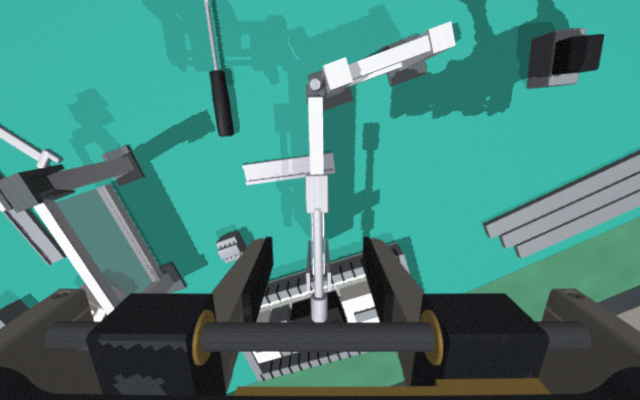

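View pics/scenem.png

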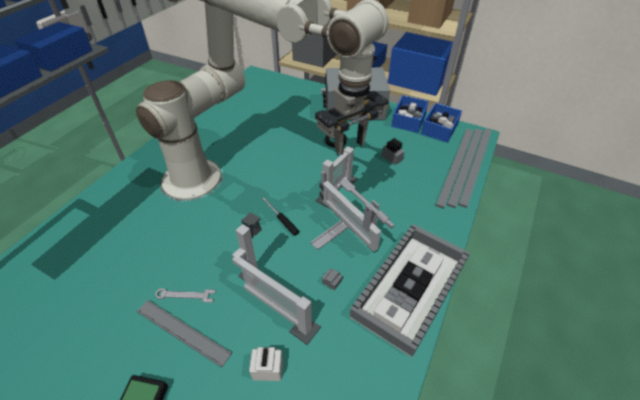

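```bash
python3 -c "
from rig import workorder,telemetry
print(workorder.finish_job(), telemetry.read_state()['clock'])"
```

```text
the job is handed in; nothing more can be done
the job is handed in; nothing more can be done
```

The gate is open about 1.2 rad (70°) with its latch bar back level, and the job is handed in at roughly 29 s of the 72 s; no verdict was reported.

- **Lifting the latch:** I pinched the thumb lever at 8 N and eased it down about 33 mm in small steps. The vertical force stayed at about 0.4–3.3 N. I never felt the hood, so I did not measure how much room was left below it.
- **Leaving the catch:** A gentle sideways feel met only about 0.8 N, which is just the hinge friction, so the rod was clear of the jaw. I then swung the gate slowly round the hinge arc, at about 0.5 rad/s at most.
- **Letting go:** I eased the lever back up to level, opened the fingers and withdrew straight up.

**Last checks:**
- **Gate angle:** this comes from the pad and hinge positions in the wrist picture, before hand-in.
- **Latch bar:** the lever top reads 189.6 mm against 189 mm at rest. I judged the rod tip level from that and the picture, because its own depth reading was not usable.
- **Gripper:** it hangs free, about 13 cm above the lever, with forces near zero.
- **Loose things:** they look where they were in the final pictures; I did not measure them one by one.
- **Detector noise:** the networks gave some false detections of the latch and lever in the last top view. I did not use those.

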